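# Set up the fold-down shelf of the glaze cabinet

## Task

Set up the fold-down shelf of the glaze cabinet: push its folded prop leg out until it meets the stop and the spring pin has snapped up behind it, then swing the shelf board over and press it down until it lies level on the leg. Feel your way and go gently (never push with more than 15 N), and leave the jars, pots and tools around it where they stand.

Things in the scene. Friction and masses are not known exactly. Their poses are not given: they have to be found in the camera images.
- cabinet: Low plywood cabinet fixed to the counter, 240 deep, 320 wide, 130 high; small bottles along the back of its top reach 230. Origin: centre of its underside. x points from its front face to its back, y along the front (roughly world -x), z up. The front face is at x = -120 mm and looks to the robot's right (world -y, within 15 degrees).
- leg_hinge (a point): Upright hinge pin of the prop leg, 10 mm in front of the face, at cabinet x -130, y +30 mm; the point is 64 mm above the counter; axes as the cabinet's. The leg is a dark wooden gate frame, 16 thick, 150 long, 112 high, its steel-shod foot 10 mm above the counter; a rubber button on top of its outer end, up to 116, carries the board.
- leg (a joint): Swing of the leg, rad: 0 folded along the face, pointing to cabinet -y; grows as its free end comes away; 1.57 straight out. Starts ajar. Drags slightly (0.5 N at the foot), stays where left. Its stop is set by hand and not measured: met between 1.45 and 1.69. The shoe first rides up over the spring pin (a bump of 4 to 7 N, from 35 mm before the stop), then slides on easily (1 to 3 N) to the stop.
- leg_foot (a point): Middle of the leg's outer upright (30 wide, 16 thick, 20 to 112 mm above the counter), 135 mm from the hinge pin, 64 mm up: the part to push, on the side facing the cabinet. x points out of that side, -y along the leg away from the hinge. At the stop a rubber sleeve gives only 1 mm for 15 N.
- spring_pin (a joint): Brass spring pin (8 x 20 mm) in the steel stop plate on the counter, beside the stop: a black post 16 across, 45 high. Value in m: 0 up, 0.0037 pressed down under the leg's shoe. It snaps up only in the last 2 mm before the stop; up again with the leg beyond it, the leg is caught between pin and post with 2 mm of play.
- board_hinge (a point): Middle of the board's level hinge line along the cabinet's top front edge: cabinet x -120, y +30, 130 mm above the counter; axes as the cabinet's. The shelf board is 190 from hinge line to free edge, 230 wide (along the front), 14 thick; the hinge line lies in its grey face, which looks to the cabinet's back while it stands up.
- board (a joint): Turn of the shelf board, rad: 0 leaning back over the cabinet on a rail, 30 degrees beyond upright; 0.524 upright; 2.094 level, out over the leg, grey face up. Starts at 0 to 0.12. A stiff friction hinge holds it where it is left; 2 to 6 N at the free edge moves it. On the leg's button it stops level, giving 1 to 2 mm for 10 N; with no leg it goes down to 2.55.
- board_edge (a point): Middle of the board's free edge, on its grey face, 190 mm from the hinge line: about 295 mm above the counter at the start, 130 when level. Behind it at the start at least 50 mm is free, down to 50 mm below the edge; the rail crosses the board 80 mm from the hinge.
- red_glaze_jar: Bystander: red jar with white cap, 68 across, 95 high, beyond the leg. Origin under its centre, as for the others.
- water_bowl: Bystander: white bowl, 96 across, 45 high, in front of the board's place.
- bisque_mug: Bystander: terracotta mug, 84 across, 100 high.
- white_cup: Bystander: white cup, 76 across, 75 high.
- white_glaze_jar: Bystander: white jar, black cap, 60 across, 90 high.
- glaze_brush: Bystander: brush 170 long, lying flat.
- jar_lid: Bystander: red lid, 68 across, 12 high, lying flat.
Not all that is in view belongs to the job. What is shaped like the part that bears spring_pin but green or orange is not meant.

How it is judged (in metres and radians):
On the way:
1. the leg is caught between its stop and the spring pin while the board is still up (value of joint leg above 1.445 rad and value of joint spring_pin below 0.001 m and value of joint board below 0.7 rad), for 0.2 s.
At the end, for the whole second after the job is handed in: The leg stands out beyond the spring pin (more than 1.445 rad), the pin is up behind it (pressed less than 1 mm), and the board lies at rest level on the leg (2.08 to 2.12 rad) (value of joint leg above 1.445 rad and value of joint spring_pin below 0.001 m and value of joint board between 2.08 and 2.12 rad and velocity of joint board between -0.05 and 0.05 rad/s); the robot touches nothing.
It fails at once if the leg is pushed with more than 15 N (contact force between any of the fingers, the arm and leg above 15 N).
It fails at once if the board is pushed with more than 15 N (contact force between any of the fingers, the arm and board above 15 N).
It fails at once if a jar, cup, bowl, brush or lid is moved by more than 20 mm (distance of any of red_glaze_jar, water_bowl, bisque_mug, white_cup, white_glaze_jar, glaze_brush, jar_lid from where it was at the start of the episode above 0.02 m).
It also fails if it takes over 61 s, if anything falls off the work surface, if the arm or the gripper's body presses on something with over 40 N, if the wrist force passes 120 N, or if a joint passes its speed limit or range.

## Robot

A 6-joint arm with a two-finger parallel gripper is mounted at the origin on the work surface. World frame = base frame: x ahead of the robot, y to its left, z up, the work surface at z = 0. Lengths are in mm, angles in rad, forces in N, time in s.
With the tool pointing down it reaches from about 350 to 975 mm from the base axis. Payload 7.1 kg.
Tool frame: the origin (TCP) lies at the centre of the arm's flange, where the gripper is bolted on; the fingertips stand 182 mm ahead of it and the grasp point (between the pads) lies 163 mm ahead of it; z points along the fingers, y is the line along which they close (so a half turn about z gives the same grasp; the last joint's range is limited). The gripper opens to 88 mm and grips with 3 to 60 N. Pads are 20 mm wide; open, the fingers measure 115 mm over their backs; the gripper's body (75 mm by 178 mm) begins 61 mm behind the grasp point.
Start: joints at [-1.17, 0.423, 1.63, -0, 1.089, -0.019], TCP at [254.752, -570.708, 404.675] pointing down, gripper open.
Joint ranges: [-3, 3], [-0.9, 2.11], [0.09, 2.58], [-1.31, 4.45], [0.11, 2.69], [-2.54, 2.54]. Speed limits (rad/s): [2.39, 2.39, 3.01, 3.14, 3.14, 3.14].

## Interface

Orientations are given as a rotation vector (axis times angle).
In Python, from workcell import readout, get_image, ctrl gives the robot as it stands.
- The arm moves only by the tool step_arm, never from a script. Its argument "targets" is a list that holds one entry, the list of rows, each a list of 7 numbers: the shift along the world's x, y, z as a fraction of full scale, then the turn, a rotation vector about the world's x, y, z as a fraction of full scale, then the opening, from 0 (shut) to 1 (fully open). In form: [[[dx, dy, dz, wx, wy, wz, claw], ...]]. A call has exactly 5 rows; each row shifts and turns the commanded pose from where the row before left it; what a row does not reach is not made up. Full scale, the value 1, is 0.05 m for a shift and 4 degrees for a turn. A row lasts 1/8 s, in which the tool goes at most 62.5 mm and 10.7 degrees, less where a joint would pass 70% of its speed; a pose out of reach is approached as far as the arm can. A call with a number of a shift or a turn outside -1 to 1 is refused whole. A call with a gripper value outside its range is refused whole. The fingers move at their own pace and stop on an object; the grip force is fixed at half the most. Time passes only in rows, so rows that do not move let the fingers close, or fill a call up. It gives the time, the measured TCP pose, the force, the opening and the grip force at its end, in the units of the state.
- readout.get_obs(): the state, without advancing time (a new reading comes with each control period).
- get_image(name): name is "scene" or "top" or "wrist"; returns a dict with "pixels" (384x512x3 uint8, red, green, blue), "intrinsics" (3x3 intrinsics, pixels), "extrinsics" (4x4, takes a point from world to camera coordinates). Camera axes: x right, y down, z forward; pixel columns grow to the right and rows downward; lengths in mm; the calibration is good to about 2 mm. A picture is of the moment at which its call begins. There is no depth.
- ctrl.close_job(): hands the job in; it is judged then, once.
The state is a dict: "t": time; "qpos": joint angles; "qvel": joint speeds; "joint_torque": joint torques, N m; "ee_pos": TCP position; "orientation": TCP orientation; "ft_force": force on the tool from outside, world axes, zero at the start; "moment": the same for the moment, N m; "width": finger opening in mm; "grasp_force": force on a finger pad.
Only numpy, scipy, OpenCV 4.12 (cv2) and the standard library are available. Lean on these libraries where they do the work, as an engineer would, in place of code of your own. Each camera call takes 0.05 s, during which the arm holds its last target. There are 200 camera calls.

## Working session

There is one attempt and no reset: what is moved stays moved. The work goes in short steps, Python scripts to look and compute and a tool call to move; the robot and the scene stay as the last step left them, time stands still between calls to the robot, and variables do not carry over. Pictures are saved under pics/ and viewed, at most 10 in all, crops included, and the job is handed in when it is done.

Besides the shell and the picture viewer there is one more tool, called after "Request:" by a JSON object that holds its "api" and its "payload". step_arm: Moves the arm, as the interface text tells. Shift numbers are shares of 0.05 m and turn numbers shares of 4 degrees, none past 1 either way. Its arguments: {"type":"object","properties":{"targets":{"type":"array"}},"required":["targets"]}

```bash
mkdir -p pics; python3 - <<'E'
from workcell import readout,get_image
import cv2,pickle,numpy as np
np.set_printoptions(suppress=True,precision=3)
print(readout.get_obs())
for n in ("scene","top"):
    d=get_image(n);pickle.dump(d,open(f"pics/{n}0.pkl","wb"))
    cv2.imwrite(f"pics/{n}0.png",cv2.resize(d["pixels"][...,::-1],(800,600),interpolation=cv2.INTER_CUBIC));print(n,d["intrinsics"],d["extrinsics"])
E
```

```text
{'t': 0.0, 'qpos': array([-1.17 ,  0.424,  1.631,  0.   ,  1.089, -0.019]), 'qvel': array([ 0.001,  0.001,  0.002,  0.   , -0.001, -0.001]), 'joint_torque': array([ -0.   , -54.463, -27.367,   0.064,   0.023,  -0.   ]), 'ee_pos': array([ 254.633, -570.474,  403.92 ]), 'orientation': array([-3.071, -0.654,  0.   ]), 'ft_force': array([-0.35 , -0.113, -0.736]), 'moment': array([-0.018,  0.032, -0.007]), 'grasp_force': 0.0, 'width': 87.72879923889309}
scene [[384.733   0.    254.674]
 [  0.    384.733 189.029]
 [  0.      0.      1.   ]] [[   0.829    0.559   -0.013 -448.797]
 [   0.336   -0.517   -0.787 -121.324]
 [  -0.446    0.648   -0.617 1416.641]
 [   0.       0.       0.       1.   ]]
top [[393.17    0.    250.632]
 [  0.    393.17  185.515]
 [  0.      0.      1.   ]] [[  -0.006   -1.      -0.006  -82.667]
 [  -0.992    0.007   -0.125  618.94 ]
 [   0.126    0.006   -0.992 1109.372]
 [   0.       0.       0.       1.   ]]
```

View pics/scene0.png

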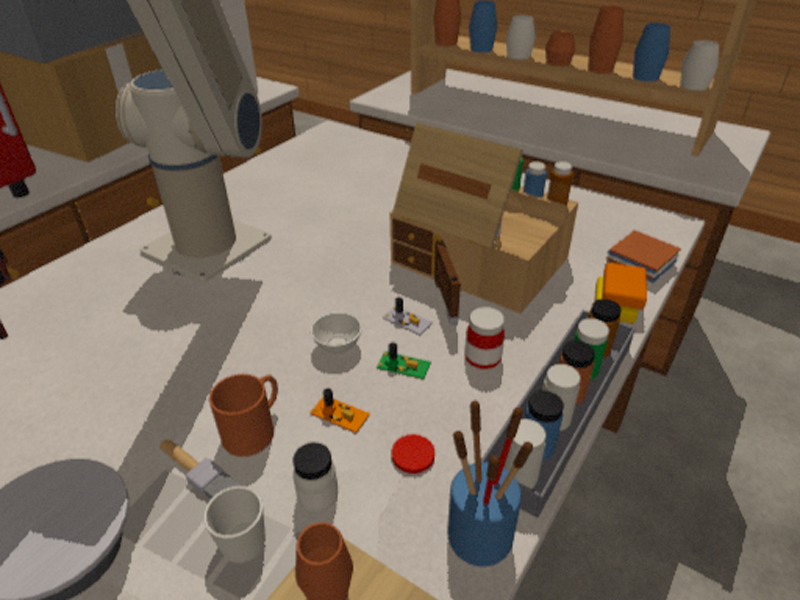

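View pics/top0.png

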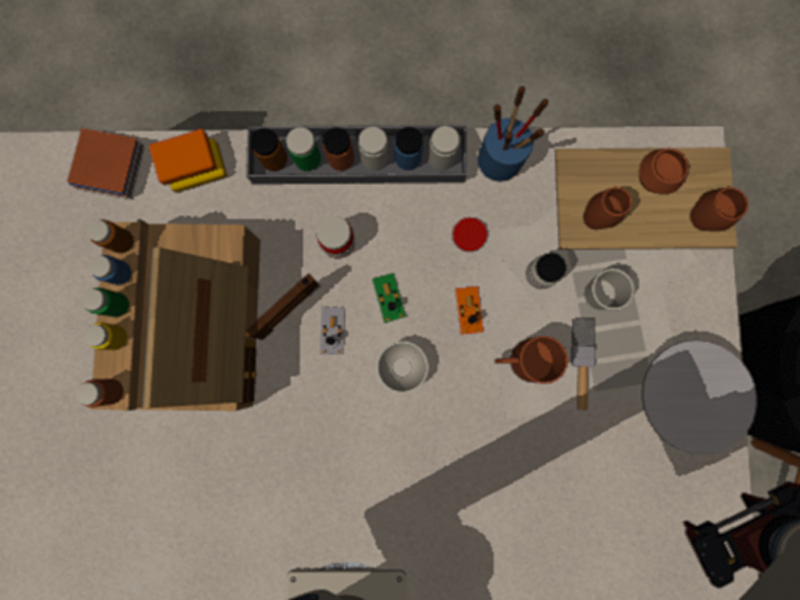

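The pictures show:
- **Cabinet:** on the left of the top view, front facing image right (world -y).
- **Leg:** the dark bar from about (250,332) to (315,282).
- **Plates:** three candidates for the stop plate, at top-view pixels grey/steel (333,330), green (390,298) and orange (470,310). The grey steel one fits, since it sits beside the leg's reach and green and orange are excluded. I'll confirm in a crop.

```bash
cat > h.py <<'E'
import numpy as np,pickle,cv2
np.set_printoptions(suppress=True,precision=2)
def ray(d,uv):
    E=d["extrinsics"];R=E[:3,:3];c=-R.T@E[:3,3]
    return c,R.T@np.linalg.solve(d["intrinsics"],[uv[0],uv[1],1.])
def onz(d,uv,z):
    c,v=ray(d,uv);return c+v*(z-c[2])/v[2]
def proj(d,p):
    q=d["intrinsics"]@(d["extrinsics"][:3,:3]@np.asarray(p,float)+d["extrinsics"][:3,3]);return q[:2]/q[2]
E
python3 - <<'E'
from h import *
t=pickle.load(open("pics/top0.pkl","rb"))
c=t["pixels"][130:275,50:245,::-1]
cv2.imwrite("pics/c1.png",cv2.resize(c,None,fx=4,fy=4,interpolation=cv2.INTER_CUBIC))
s=pickle.load(open("pics/scene0.pkl","rb"))
c=s["pixels"][75:245,230:390,::-1]
cv2.imwrite("pics/c2.png",cv2.resize(c,None,fx=3.5,fy=3.5,interpolation=cv2.INTER_CUBIC))
E
```

```text
(no output)
```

View pics/c1.png

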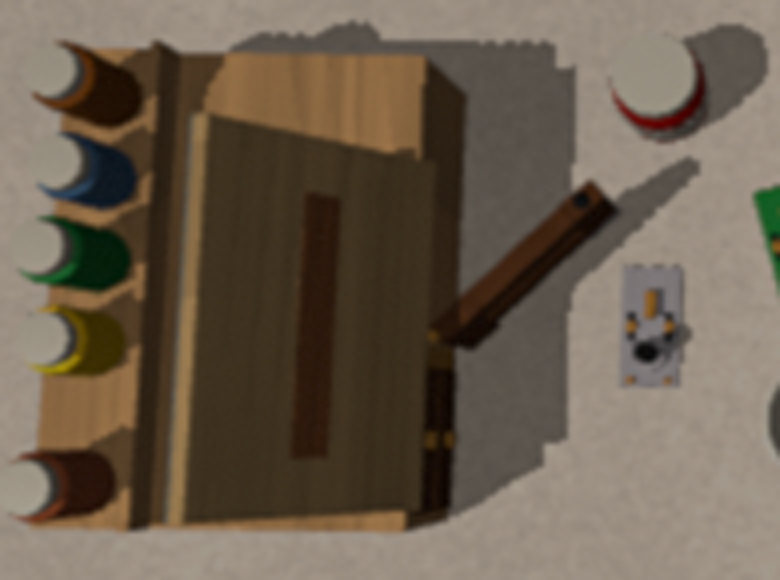

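View pics/c2.png

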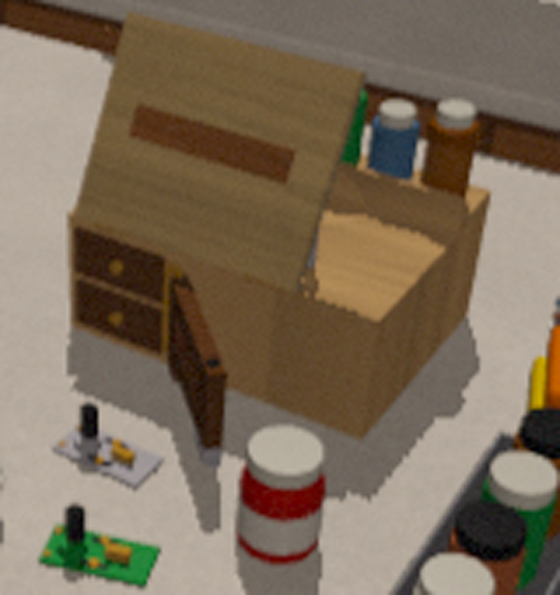

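The crops confirm the grey steel plate: black post at c1 (648,350), brass pin at (652,303). The leg's rubber button is at c1 (583,200). The board's free edge runs c1 (205,115) to (172,522), or c2 (363,72) to (130,15).

```bash
cat >> h.py <<'E'
def tri(d1,p1,d2,p2):
    c1,v1=ray(d1,p1);c2,v2=ray(d2,p2)
    ab=np.linalg.lstsq(np.c_[v1,-v2],c2-c1,rcond=None)[0]
    a=c1+ab[0]*v1;b=c2+ab[1]*v2
    return (a+b)/2,np.linalg.norm(a-b)
E
python3 - <<'E'
from h import *
t=pickle.load(open("pics/top0.pkl","rb"));s=pickle.load(open("pics/scene0.pkl","rb"))
T=lambda x,y:(50+x/4-.4,130+y/4-.4)
S=lambda x,y:(230+x/3.5-.4,75+y/3.5-.4)
F=lambda x,y:(x*.64-.2,y*.64-.2)
A=onz(t,T(425,55),130);B=onz(t,T(405,530),130)
print("front corners",A,B,np.linalg.norm(A-B))
print("scene corner +x",onz(s,S(380,321),130), "other",onz(s,S(72,215),130))
y=(B-A)/np.linalg.norm(B-A);x=np.array([y[1],-y[0],0]);O=(A+B)/2+120*x;O[2]=0
print("y",y,"x",x,"O",O,"yaw",np.arctan2(y[1],y[0]))
for n,p in dict(legh=(-130,30,64),bh=(-120,30,130)).items(): print(n,O+p[0]*x+p[1]*y+[0,0,p[2]])
H=O-130*x+30*y
b=onz(t,T(583,200),116);v=(b-H);v[2]=0;print("button",b,np.linalg.norm(v),"ang",np.arctan2(-v@x,-v@y), "scene",onz(s,S(212,362),116))
for n,p,z in [("post",(648,350),45),("pin",(652,303),8),("plateTL",(622,265),2),("plateBR",(680,387),2),("redjar",(655,78),95)]:
    q=onz(t,T(*p),z);w=q-H;w[2]=0;print(n,q,"r",np.linalg.norm(w),"ang",np.arctan2(-w@x,-w@y))
print("post scene",onz(s,S(89,408),45))
print("bowl",onz(t,F(403,366),20),"green",onz(t,F(392,300),2))
for a,c in [((205,115),(363,72)),((172,522),(130,15))]: print("edge",tri(t,T(*a),s,S(*c)))
E
```

```text
front corners [724.58 170.39 130.  ] [406.01 175.92 130.  ] 318.62360926116355
scene corner +x [724.4  166.61 130.  ] other [410.18 171.02 130.  ]
y [-1.    0.02  0.  ] x [0.02 1.   0.  ] O [567.38 293.14   0.  ] yaw 3.124260220958572
legh [535.13 163.68  64.  ]
bh [535.3  173.67 130.  ]
button [625.95  63.5  116.  ] 135.21167821840953 ang 0.8170037858055932 scene [626.94  57.55 116.  ]
post [526.8   25.97  45.  ] r 137.95627326720253 ang 1.6138855121850122
pin [563.45  27.1    8.  ] r 139.48538432787956 ang 1.3489590990885942
plateTL [592.68  50.44   2.  ] r 127.01735576019142 ang 1.0832589572648097
plateBR [501.16   6.5    2.  ] r 160.80217256199828 ang 1.7663234721075438
redjar [715.15  16.95  95.  ] r 232.24519144604878 ang 0.666507110797909
post scene [525.62  26.14  45.  ]
bowl [ 477.66 -106.55   20.  ] green [603.95 -86.67   2.  ]
edge (array([649.4 , 251.5 , 300.62]), np.float64(1.2433146482637962))
edge (array([419.8 , 260.26, 296.86]), np.float64(5.665221503256712))
```

Request:
{"api": "step_arm", "payload": {"targets": [[[0.4,0.66,0,0,0,0.82,0],[0.4,0.66,0,0,0,0.82,0],[0.4,0.66,0,0,0,0.82,0],[0.4,0.66,0,0,0,0.82,0],[0.4,0.66,0,0,0,0.82,0]]]}}

```text
t: 0.72
ee_pos: [355.1, -404.5, 404.4]
orientation: [-2.946, -1.088, 0.0]
ft_force: [-0.3, -1.0, 0.5]
width: 41.2
grasp_force: 0.0
```

Request:
{"api": "step_arm", "payload": {"targets": [[[0.4,0.66,0,0,0,0.82,0],[0.4,0.66,0,0,0,0.82,0],[0.4,0.66,0,0,0,0.82,0],[0.4,0.66,0,0,0,0.82,0],[0.4,0.66,0,0,0,0.82,0]]]}}

```text
t: 1.35
ee_pos: [455.2, -239.5, 404.5]
orientation: [-2.761, -1.498, 0.0]
ft_force: [-0.4, -0.1, 0.5]
width: 0.2
grasp_force: 0.0
```

Request:
{"api": "step_arm", "payload": {"targets": [[[0.4,0.66,0,0,0,0.82,0],[0.4,0.66,0,0,0,0.82,0],[0.4,0.66,0,0,0,0.82,0],[0.4,0.66,0,0,0,0.82,0],[0.4,0.66,0,0,0,0.82,0]]]}}

```text
t: 1.98
ee_pos: [555.2, -74.5, 404.4]
orientation: [-2.519, -1.877, 0.001]
ft_force: [0.1, -0.8, -0.2]
width: 0.4
grasp_force: 0.0
```

Request:
{"api": "step_arm", "payload": {"targets": [[[0.4,0.66,0,0,0,0.82,0],[0.4,0.66,0,0,0,0.82,0],[0.4,0.66,0,0,0,0.82,0],[0.4,0.66,0,0,0,0.82,0],[0.4,0.66,0,0,0,0.82,0]]]}}

```text
t: 2.6
ee_pos: [655.2, 90.4, 404.2]
orientation: [-2.226, -2.217, 0.001]
ft_force: [-1.1, -0.1, 0.7]
width: 0.6
grasp_force: 0.0
```

Request:
{"api": "step_arm", "payload": {"targets": [[[0,0,-0.8,0,0,0,0],[0,0,-0.8,0,0,0,0],[0,0,-0.8,0,0,0,0],[0,0,-0.7,0,0,0,0],[0,0,-0.2,0,0,0,0]]]}}

```text
t: 3.22
ee_pos: [653.7, 89.2, 236.9]
orientation: [-2.226, -2.213, 0.006]
ft_force: [0.7, -0.1, 0.3]
width: 0.5
grasp_force: 0.0
```

```bash
python3 - <<'E'
from h import *
from workcell import get_image
c=[]
d=get_image("top");c.append(cv2.resize(d["pixels"][130:275,50:245,::-1],None,fx=2.05,fy=2.05))
d=get_image("scene");c.append(cv2.resize(d["pixels"][75:245,230:390,::-1],(400,425)))
h=max(i.shape[0] for i in c);c=[cv2.copyMakeBorder(i,0,h-i.shape[0],0,0,0) for i in c]
cv2.imwrite("pics/d1.png",np.hstack(c))
E
```

```text
(no output)
```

View pics/d1.png

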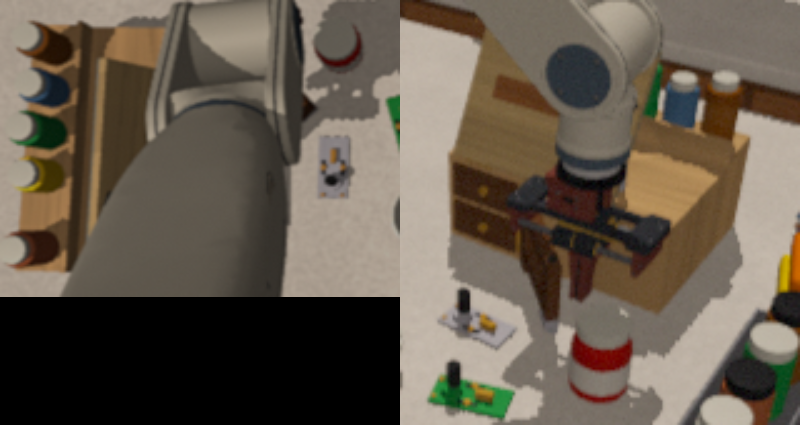

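The fingers stand on the cabinet side of the leg (right half, around (580,290)). The stop plate at (478,325) and the red jar are clear. Next I push along the arc.

Request:
{"api": "step_arm", "payload": {"targets": [[[-0.09,-0.08,0,0,0,0,0],[-0.09,-0.08,0,0,0,0,0],[-0.1,-0.12,0,0,0,0,0],[-0.1,-0.12,0,0,0,0,0],[-0.1,-0.12,0,0,0,0,0]]]}}

```text
t: 3.95
ee_pos: [630.4, 62.8, 239.9]
orientation: [2.228, 2.214, 0.0]
ft_force: [0.8, 0.7, -0.5]
width: 0.8
grasp_force: 0.3
```

Request:
{"api": "step_arm", "payload": {"targets": [[[-0.11,-0.09,0,0,0,0,0],[-0.11,-0.09,0,0,0,0,0],[-0.11,-0.08,0,0,0,0,0],[-0.1,-0.08,0,0,0,0,0],[0,0,0,0,0,0,0]]]}}

```text
t: 4.58
ee_pos: [608.8, 46.0, 239.6]
orientation: [-2.228, -2.214, 0.001]
ft_force: [-0.7, -1.1, 0.2]
width: 0.7
grasp_force: 0.0
```

Request:
{"api": "step_arm", "payload": {"targets": [[[-0.06,-0.03,0,0,0,0,0],[-0.06,-0.03,0,0,0,0,0],[-0.06,-0.03,0,0,0,0,0],[-0.06,-0.02,0,0,0,0,0],[-0.06,-0.02,0,0,0,0,0]]]}}

```text
t: 5.2
ee_pos: [594.4, 39.8, 239.8]
orientation: [2.228, 2.214, 0.001]
ft_force: [1.4, 0.6, -0.0]
width: 0.3
grasp_force: 1.1
```

Request:
{"api": "step_arm", "payload": {"targets": [[[-0.03,-0.01,0,0,0,0,0],[-0.03,-0.01,0,0,0,0,0],[-0.03,-0.01,0,0,0,0,0],[-0.03,-0.01,0,0,0,0,0],[-0.03,-0.01,0,0,0,0,0]]]}}

```text
t: 5.82
ee_pos: [586.7, 37.2, 239.7]
orientation: [2.228, 2.215, 0.0]
ft_force: [2.1, -0.1, 0.1]
width: 1.0
grasp_force: 0.8
```

Request:
{"api": "step_arm", "payload": {"targets": [[[-0.03,-0.01,0,0,0,0,0],[-0.03,-0.01,0,0,0,0,0],[-0.03,-0.01,0,0,0,0,0],[-0.02,-0.01,0,0,0,0,0],[-0.02,-0.01,0,0,0,0,0]]]}}

```text
t: 6.45
ee_pos: [580.1, 34.8, 239.6]
orientation: [-2.228, -2.215, 0.0]
ft_force: [0.8, -0.1, 0.2]
width: 0.5
grasp_force: 0.8
```

Request:
{"api": "step_arm", "payload": {"targets": [[[-0.02,0,0,0,0,0,0],[-0.02,-0.01,0,0,0,0,0],[-0.02,0,0,0,0,0,0],[-0.02,-0.01,0,0,0,0,0],[-0.02,0,0,0,0,0,0]]]}}

```text
t: 7.08
ee_pos: [575.2, 33.7, 239.7]
orientation: [2.228, 2.215, -0.0]
ft_force: [1.2, 0.2, 0.4]
width: 0.3
grasp_force: 0.8
```

Request:
{"api": "step_arm", "payload": {"targets": [[[-0.014,0,0,0,0,0,0],[-0.014,-0.01,0,0,0,0,0],[-0.014,0,0,0,0,0,0],[-0.014,-0.01,0,0,0,0,0],[-0.014,0,0,0,0,0,0]]]}}

```text
t: 7.7
ee_pos: [571.7, 32.8, 239.7]
orientation: [-2.228, -2.215, 0.0]
ft_force: [1.7, 0.5, -0.5]
width: 0.6
grasp_force: 0.8
```

```bash
python3 - <<'E'
from h import *
from workcell import get_image
c=[]
d=get_image("top");c.append(cv2.resize(d["pixels"][180:245,180:245,::-1],(400,400),interpolation=2))
d=get_image("scene");c.append(cv2.resize(d["pixels"][150:240,230:320,::-1],(400,400),interpolation=2))
cv2.imwrite("pics/d2.png",np.hstack(c))
E
```

```text
(no output)
```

View pics/d2.png

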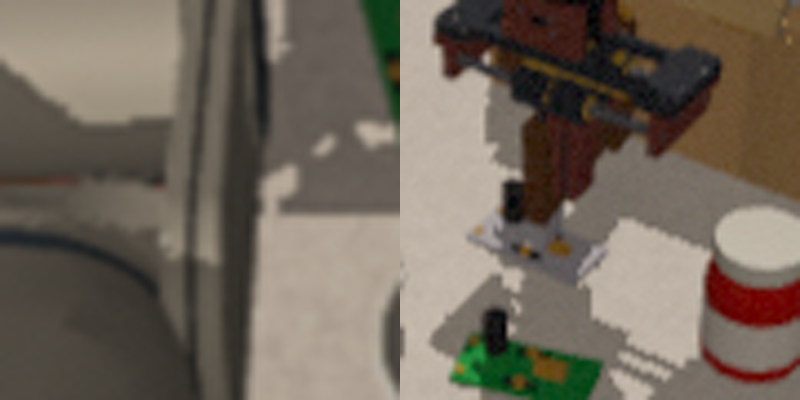

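The scene crop shows the shoe at (540,215) over the plate, a few mm short of the post at (512,200). I'll continue in fine steps.

Request:
{"api": "step_arm", "payload": {"targets": [[[-0.01,0,0,0,0,0,0],[-0.01,0,0,0,0,0,0],[-0.01,-0.01,0,0,0,0,0],[-0.01,0,0,0,0,0,0],[0,0,0,0,0,0,0]]]}}

```text
t: 8.43
ee_pos: [569.7, 32.3, 239.7]
orientation: [-2.228, -2.215, 0.0]
ft_force: [0.4, 0.4, -0.1]
width: 0.4
grasp_force: 0.6
```

Request:
{"api": "step_arm", "payload": {"targets": [[[-0.01,0,0,0,0,0,0],[-0.01,0,0,0,0,0,0],[-0.01,-0.01,0,0,0,0,0],[-0.01,0,0,0,0,0,0],[0,0,0,0,0,0,0]]]}}

```text
t: 9.05
ee_pos: [567.7, 31.8, 239.7]
orientation: [-2.228, -2.215, 0.0]
ft_force: [1.2, 0.1, -0.7]
width: 0.4
grasp_force: 0.6
```

Request:
{"api": "step_arm", "payload": {"targets": [[[-0.01,0,0,0,0,0,0],[-0.01,0,0,0,0,0,0],[-0.01,0,0,0,0,0,0],[0,0,0,0,0,0,0],[0,0,0,0,0,0,0]]]}}

```text
t: 9.68
ee_pos: [566.2, 31.8, 239.7]
orientation: [-2.228, -2.215, 0.0]
ft_force: [1.9, -0.3, 0.0]
width: 0.6
grasp_force: 0.6
```

Request:
{"api": "step_arm", "payload": {"targets": [[[-0.01,0,0,0,0,0,0],[-0.01,0,0,0,0,0,0],[-0.01,0,0,0,0,0,0],[0,0,0,0,0,0,0],[0,0,0,0,0,0,0]]]}}

```text
t: 10.3
ee_pos: [564.5, 31.8, 239.5]
orientation: [-2.228, -2.214, 0.001]
ft_force: [1.1, -0.3, 0.2]
width: 0.1
grasp_force: 0.1
```

Request:
{"api": "step_arm", "payload": {"targets": [[[-0.008,0,0,0,0,0,0],[-0.008,0,0,0,0,0,0],[0,0,0,0,0,0,0],[0,0,0,0,0,0,0],[0,0,0,0,0,0,0]]]}}

```text
t: 10.92
ee_pos: [563.9, 31.8, 239.7]
orientation: [-2.228, -2.215, 0.0]
ft_force: [0.5, -0.4, 0.2]
width: 0.4
grasp_force: 0.1
```

Request:
{"api": "step_arm", "payload": {"targets": [[[-0.008,0,0,0,0,0,0],[-0.008,0,0,0,0,0,0],[0,0,0,0,0,0,0],[0,0,0,0,0,0,0],[0,0,0,0,0,0,0]]]}}

```text
t: 11.55
ee_pos: [563.2, 31.8, 239.7]
orientation: [-2.228, -2.215, -0.0]
ft_force: [1.1, 0.2, -0.4]
width: 0.7
grasp_force: 0.2
```

Request:
{"api": "step_arm", "payload": {"targets": [[[-0.008,0,0,0,0,0,0],[-0.008,0,0,0,0,0,0],[0,0,0,0,0,0,0],[-0.008,0,0,0,0,0,0],[0,0,0,0,0,0,0]]]}}

```text
t: 12.18
ee_pos: [562.3, 31.8, 239.8]
orientation: [2.228, 2.214, 0.001]
ft_force: [3.4, -0.5, -1.3]
width: 0.3
grasp_force: 1.7
```

Request:
{"api": "step_arm", "payload": {"targets": [[[-0.006,0,0,0,0,0,0],[0,0,0,0,0,0,0],[0,0,0,0,0,0,0],[0,0,0,0,0,0,0],[0,0,0,0,0,0,0]]]}}

```text
t: 12.8
ee_pos: [562.0, 31.7, 239.8]
orientation: [2.227, 2.214, 0.001]
ft_force: [5.3, -0.8, -2.3]
width: 0.6
grasp_force: 2.3
```

Request:
{"api": "step_arm", "payload": {"targets": [[[-0.006,0,0,0,0,0,0],[0,0,0,0,0,0,0],[0,0,0,0,0,0,0],[0,0,0,0,0,0,0],[0,0,0,0,0,0,0]]]}}

```text
t: 13.42
ee_pos: [561.9, 31.8, 239.8]
orientation: [2.227, 2.214, 0.002]
ft_force: [5.3, -2.0, -2.7]
width: 0.8
grasp_force: 2.6
```

Force climbs steeply at x ≈ 562, so the leg is on its stop. Backing off and rising clear of the board.

Request:
{"api": "step_arm", "payload": {"targets": [[[0.1,0,0,0,0,0,0],[0.3,0,0,0,0,0,0],[0,0,0.6,0,0,0,0],[0,0,1,0,0,0,0],[0,0,1,0,0,0,0]]]}}

```text
t: 14.05
ee_pos: [581.7, 31.9, 370.8]
orientation: [-2.227, -2.214, 0.002]
ft_force: [0.3, 0.2, -0.5]
width: 0.2
grasp_force: 0.0
```

Request:
{"api": "step_arm", "payload": {"targets": [[[0,0,1,0,0,0,0],[0,0,1,0,0,0,0],[0,0,1,0,0,0,0],[-0.2,0.8,0,0,0,0,0],[-0.2,0.8,0,0,0,0,0]]]}}

```text
t: 14.68
ee_pos: [561.5, 112.4, 520.8]
orientation: [2.229, 2.213, 0.002]
ft_force: [0.3, -0.2, 0.7]
width: 0.3
grasp_force: 0.0
```

Request:
{"api": "step_arm", "payload": {"targets": [[[-0.2,0.8,0,0,0,0,0],[-0.2,0.8,0,0,0,0,0],[-0.14,0.8,0,0,0,0,0],[0,0.8,0,0,0,0,0],[0,0.2,0,0,0,0,0]]]}}

```text
t: 15.3
ee_pos: [534.3, 283.8, 519.6]
orientation: [-2.225, -2.217, 0.001]
ft_force: [0.5, -0.6, 0.0]
width: 0.4
grasp_force: 0.0
```

```bash
python3 - <<'E'
from h import *
from workcell import get_image
c=[]
d=get_image("top");pickle.dump(d,open("pics/t3.pkl","wb"));c.append(cv2.resize(d["pixels"][170:250,150:230,::-1],(400,400),interpolation=2))
d=get_image("scene");pickle.dump(d,open("pics/s3.pkl","wb"));c.append(cv2.resize(d["pixels"][75:235,230:390,::-1],(400,400),interpolation=2))
cv2.imwrite("pics/d3.png",np.hstack(c))
E
```

```text
(no output)
```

View pics/d3.png

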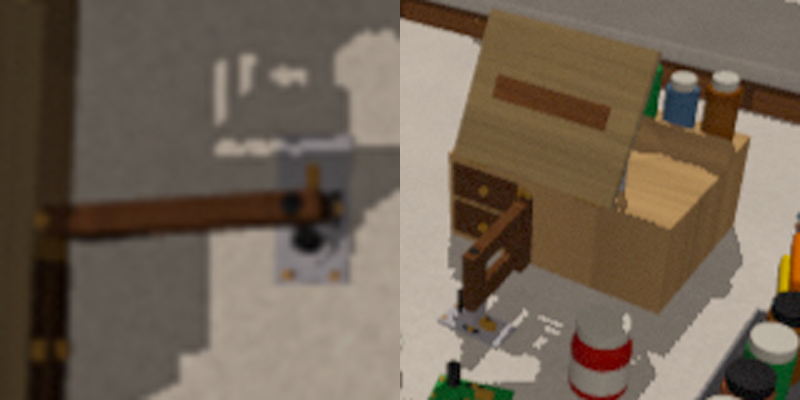

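The leg stands straight out (left half, button at (290,205)) against the post at (308,238), with the brass pin at (313,180) on its other side. It's caught with the board still up. Now I lower behind the board's edge.

Request:
{"api": "step_arm", "payload": {"targets": [[[0,0,-0.5,0,0,0,0],[0,0,-0.5,0,0,0,0],[0,0,-0.34,0,0,0,0],[0,-0.08,0,0,0,0,0],[0,-0.08,0,0,0,0,0]]]}}

```text
t: 16.02
ee_pos: [534.6, 273.5, 453.4]
orientation: [-2.228, -2.214, -0.002]
ft_force: [-2.1, 4.4, 0.9]
width: 0.6
grasp_force: 2.3
```

Request:
{"api": "step_arm", "payload": {"targets": [[[0,-0.05,0,0,0,0,0],[0,-0.05,0,0,0,0,0],[0,-0.05,0,0,0,0,0],[0,-0.05,0,0,0,0,0],[0,-0.05,0,0,0,0,0]]]}}

```text
t: 16.65
ee_pos: [534.9, 262.2, 455.2]
orientation: [2.228, 2.215, 0.01]
ft_force: [-0.2, 6.4, 3.9]
width: 0.3
grasp_force: 3.2
```

Request:
{"api": "step_arm", "payload": {"targets": [[[0,-0.06,0.02,0,0,0,0],[0,-0.08,0.03,0,0,0,0],[0,-0.1,0.04,0,0,0,0],[0,-0.1,0.04,0,0,0,0],[0,-0.1,0.04,0,0,0,0]]]}}

```text
t: 17.27
ee_pos: [534.7, 239.7, 463.1]
orientation: [2.228, 2.215, 0.006]
ft_force: [0.7, 4.9, 2.6]
width: 0.4
grasp_force: 2.4
```

Force stays around 5.5 N, so I'm continuing towards upright at (184, 487).

Request:
{"api": "step_arm", "payload": {"targets": [[[0,-0.12,0.05,0,0,0,0],[0,-0.12,0.05,0,0,0,0],[0,-0.12,0.05,0,0,0,0],[0,-0.12,0.05,0,0,0,0],[0,-0.12,0.05,0,0,0,0]]]}}

```text
t: 17.9
ee_pos: [534.1, 208.7, 473.3]
orientation: [-2.228, -2.214, 0.002]
ft_force: [0.9, 3.0, -1.7]
width: 0.3
grasp_force: 1.5
```

Request:
{"api": "step_arm", "payload": {"targets": [[[0,-0.12,0.05,0,0,0,0],[0,-0.12,0.05,0,0,0,0],[0,-0.12,0.04,0,0,0,0],[0,-0.12,0.02,0,0,0,0],[0,-0.12,0,0,0,0,0]]]}}

```text
t: 18.52
ee_pos: [534.3, 178.9, 481.8]
orientation: [-2.228, -2.215, -0.0]
ft_force: [0.0, 3.2, -1.6]
width: 0.5
grasp_force: 1.6
```

Request:
{"api": "step_arm", "payload": {"targets": [[[0,-0.15,0,0,0,0,0],[0,-0.15,-0.02,0,0,0,0],[0,-0.15,-0.02,0,0,0,0],[0,-0.15,-0.03,0,0,0,0],[0,-0.14,-0.03,0,0,0,0]]]}}

```text
t: 19.15
ee_pos: [534.3, 141.7, 476.6]
orientation: [2.228, 2.215, -0.0]
ft_force: [-2.3, 3.0, -0.8]
width: 0.3
grasp_force: 1.4
```

Request:
{"api": "step_arm", "payload": {"targets": [[[0,-0.16,-0.05,0,0,0,0],[0,-0.16,-0.06,0,0,0,0],[0,-0.16,-0.06,0,0,0,0],[0,-0.16,-0.07,0,0,0,0],[0,-0.15,-0.07,0,0,0,0]]]}}

```text
t: 19.77
ee_pos: [534.3, 102.2, 460.8]
orientation: [-2.228, -2.215, 0.0]
ft_force: [-0.5, 1.7, 0.1]
width: 0.5
grasp_force: 1.1
```

Request:
{"api": "step_arm", "payload": {"targets": [[[0,-0.15,-0.08,0,0,0,0],[0,-0.14,-0.09,0,0,0,0],[0,-0.14,-0.1,0,0,0,0],[0,-0.13,-0.11,0,0,0,0],[0,-0.13,-0.11,0,0,0,0]]]}}

```text
t: 20.4
ee_pos: [534.3, 67.8, 436.3]
orientation: [2.228, 2.215, -0.0]
ft_force: [-1.7, 2.5, 0.9]
width: 0.6
grasp_force: 0.9
```

Request:
{"api": "step_arm", "payload": {"targets": [[[0,-0.12,-0.12,0,0,0,0],[0,-0.12,-0.13,0,0,0,0],[0,-0.11,-0.13,0,0,0,0],[0,-0.1,-0.13,0,0,0,0],[0,-0.09,-0.14,0,0,0,0]]]}}

```text
t: 21.02
ee_pos: [534.4, 40.9, 403.7]
orientation: [2.228, 2.215, -0.0]
ft_force: [-1.6, 0.8, 1.4]
width: 0.5
grasp_force: 0.7
```

Request:
{"api": "step_arm", "payload": {"targets": [[[0,-0.07,-0.12,0,0,0,0],[0,-0.07,-0.12,0,0,0,0],[0,-0.06,-0.12,0,0,0,0],[0,-0.06,-0.12,0,0,0,0],[0,-0.05,-0.12,0,0,0,0]]]}}

```text
t: 21.65
ee_pos: [534.4, 25.7, 373.8]
orientation: [2.228, 2.215, 0.0]
ft_force: [-1.0, 1.7, 1.6]
width: 0.1
grasp_force: 0.6
```

Request:
{"api": "step_arm", "payload": {"targets": [[[0,-0.05,-0.12,0,0,0,0],[0,-0.04,-0.12,0,0,0,0],[0,-0.04,-0.12,0,0,0,0],[0,-0.03,-0.12,0,0,0,0],[0,-0.02,-0.12,0,0,0,0]]]}}

```text
t: 22.28
ee_pos: [534.4, 16.6, 343.8]
orientation: [2.228, 2.215, -0.0]
ft_force: [-0.3, 0.4, 1.0]
width: 0.2
grasp_force: 0.5
```

Request:
{"api": "step_arm", "payload": {"targets": [[[0,-0.02,-0.08,0,0,0,0],[0,-0.02,-0.08,0,0,0,0],[0,-0.01,-0.08,0,0,0,0],[0,0,-0.07,0,0,0,0],[0,0,-0.06,0,0,0,0]]]}}

```text
t: 22.9
ee_pos: [534.4, 14.2, 325.5]
orientation: [2.228, 2.215, -0.0]
ft_force: [-0.4, -0.7, 1.1]
width: 0.6
grasp_force: 0.5
```

Request:
{"api": "step_arm", "payload": {"targets": [[[0,0,-0.03,0,0,0,0],[0,0,-0.03,0,0,0,0],[0,0,-0.03,0,0,0,0],[0,0,-0.02,0,0,0,0],[0,0,0,0,0,0,0]]]}}

```text
t: 23.52
ee_pos: [534.3, 14.3, 320.1]
orientation: [-2.228, -2.215, 0.0]
ft_force: [0.0, 0.3, 0.4]
width: 0.2
grasp_force: 0.0
```

Request:
{"api": "step_arm", "payload": {"targets": [[[0,0,-0.02,0,0,0,0],[0,0,-0.02,0,0,0,0],[0,0,-0.02,0,0,0,0],[0,0,0,0,0,0,0],[0,0,0,0,0,0,0]]]}}

```text
t: 24.15
ee_pos: [534.3, 14.3, 317.1]
orientation: [-2.228, -2.215, -0.0]
ft_force: [-0.0, -0.6, -0.9]
width: 0.4
grasp_force: 0.0
```

```bash
python3 - <<'E'
from h import *
from workcell import get_image
c=[]
d=get_image("wrist");c.append(cv2.resize(d["pixels"][...,::-1],(400,300)))
d=get_image("scene");c.append(cv2.resize(d["pixels"][75:235,230:390,::-1],(400,400),interpolation=2))
h=400;c=[cv2.copyMakeBorder(i,0,h-i.shape[0],0,0,0) for i in c]
cv2.imwrite("pics/d4.png",np.hstack(c))
E
```

```text
(no output)
```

View pics/d4.png

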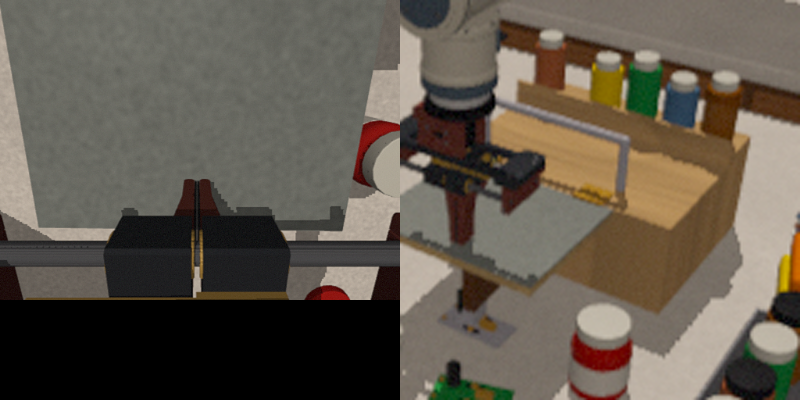

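The board lies out over the leg and looks level. The finger is at (460,235), just above it. I'll press down carefully to seat it.

Request:
{"api": "step_arm", "payload": {"targets": [[[0,0,-0.015,0,0,0,0],[0,0,-0.015,0,0,0,0],[0,0,-0.015,0,0,0,0],[0,0,0,0,0,0,0],[0,0,0,0,0,0,0]]]}}

```text
t: 24.88
ee_pos: [534.3, 14.3, 314.9]
orientation: [-2.228, -2.215, 0.0]
ft_force: [0.4, 0.5, -0.9]
width: 0.3
grasp_force: 0.0
```

Request:
{"api": "step_arm", "payload": {"targets": [[[0,0,-0.012,0,0,0,0],[0,0,-0.012,0,0,0,0],[0,0,-0.012,0,0,0,0],[0,0,0,0,0,0,0],[0,0,0,0,0,0,0]]]}}

```text
t: 25.5
ee_pos: [534.3, 14.3, 313.1]
orientation: [-2.228, -2.215, 0.0]
ft_force: [-0.4, -0.4, 0.2]
width: 0.6
grasp_force: 0.0
```

Request:
{"api": "step_arm", "payload": {"targets": [[[0,0,-0.01,0,0,0,0],[0,0,-0.01,0,0,0,0],[0,0,-0.01,0,0,0,0],[0,0,0,0,0,0,0],[0,0,0,0,0,0,0]]]}}

```text
t: 26.12
ee_pos: [534.3, 14.3, 311.7]
orientation: [2.228, 2.215, 0.0]
ft_force: [-0.7, -0.9, 2.1]
width: 0.6
grasp_force: 1.1
```

Request:
{"api": "step_arm", "payload": {"targets": [[[0,0,-0.008,0,0,0,0],[0,0,0,0,0,0,0],[0,0,-0.008,0,0,0,0],[0,0,0,0,0,0,0],[0,0,0,0,0,0,0]]]}}

```text
t: 26.75
ee_pos: [534.4, 14.3, 311.0]
orientation: [2.228, 2.215, 0.0]
ft_force: [-1.7, 0.0, 4.8]
width: 0.3
grasp_force: 2.6
```

Request:
{"api": "step_arm", "payload": {"targets": [[[0,0,-0.008,0,0,0,0],[0,0,0,0,0,0,0],[0,0,-0.006,0,0,0,0],[0,0,0,0,0,0,0],[0,0,0,0,0,0,0]]]}}

```text
t: 27.38
ee_pos: [534.4, 14.3, 310.5]
orientation: [2.228, 2.215, 0.0]
ft_force: [-2.1, -0.6, 7.8]
width: 0.4
grasp_force: 3.9
```

The board is seated: force rises 3 N over 0.5 mm. Lifting off and checking.

Request:
{"api": "step_arm", "payload": {"targets": [[[0,0,0.02,0,0,0,0],[0,0,0.1,0,0,0,0],[0,0,0.5,0,0,0,0],[0,0,1,0,0,0,0],[0,0,1,0,0,0,0]]]}}

```text
t: 28.0
ee_pos: [534.2, 14.3, 442.3]
orientation: [-2.228, -2.214, 0.001]
ft_force: [0.8, -0.2, 0.6]
width: 0.6
grasp_force: 0.0
```

Request:
{"api": "step_arm", "payload": {"targets": [[[-0.5,-0.8,0.2,0,0,0,0],[-0.5,-0.8,0,0,0,0,0],[-0.5,-0.8,0,0,0,0,0],[0,-0.8,0,0,0,0,0],[0,-0.6,0,0,0,0,0]]]}}

```text
t: 28.62
ee_pos: [458.9, -177.2, 451.5]
orientation: [2.229, 2.213, 0.0]
ft_force: [0.5, -0.0, -0.0]
width: 0.3
grasp_force: 0.0
```

```bash
python3 - <<'E'
from h import *
from workcell import get_image
c=[]
d=get_image("top");pickle.dump(d,open("pics/t5.pkl","wb"));c.append(cv2.resize(d["pixels"][130:275,50:245,::-1],(538,400),interpolation=2))
d=get_image("scene");pickle.dump(d,open("pics/s5.pkl","wb"));c.append(cv2.resize(d["pixels"][120:225,230:298,::-1],(259,400),interpolation=2))
cv2.imwrite("pics/d5.png",np.hstack(c))
E
```

```text
(no output)
```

View pics/d5.png

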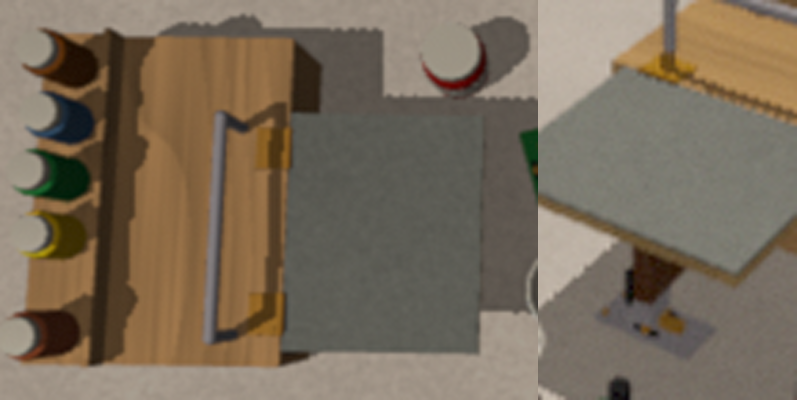

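The board lies level: its far edge is at (481,115)–(479,352) in the top crop. The leg stands beside the post, with the pin up at (672,322). First contact under pressing was at tip height 130 mm, as expected for level. The jars have not moved and the robot is clear.

```bash
python3 -c "
from workcell import ctrl
print(ctrl.close_job())"
```

```text
the job is handed in; nothing more can be done
None
```

I handed the job in with the prop leg against its stop, the spring pin up behind it, and the board seated level on the leg. Contact forces read at most about 8 N and nothing around it moved in the last pictures, but the hand-in returned no verdict.

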